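# Trace a curved template with a hand stylus

### The job

Take the stylus out of its stand and trace the wavy front edge of the blue template with its steel pin, starting on the edge outside the green mark and going past the red mark in one pass without ever leaving the edge in between. Press gently, so that the sprung carriage under the template stays floating the whole way, off its front stop but never driven onto its rear stop. Then put the stylus back upright in its stand, fully home, and leave the other things alone.

Things in the scene. Friction and masses are not known exactly. Their poses are not given: they have to be found in the camera images.
- stylus: the loose stylus, 0.10 kg, about 104 mm long, upright along its z. Origin at the lower end of its pin. A polished steel pin 8 mm in diameter with a round end runs from 0 to 40 mm up; an orange square handle 20 x 20 mm (sides along the stylus's x and y) from 40 to 100 mm; a 4 mm black cap on top. Hold the handle firmly (some 40 N is harmless)
- stylus_grip (a point): centre of the stylus's orange handle, 70 mm above the pin's lower end
- stylus_tip (a point): lower end of the stylus's pin, on its axis
- stand: fixed grey stand, block 62 x 62 mm, 46 mm high, on a 74 x 74 x 4 mm foot; origin in the middle of its underside. It stands on the left or on the right of the fixture; the black-capped jar is on the other side
- stand_hole (a point): mouth of the stand's upright hole, in the middle of its top, 46 mm up: 14 mm square, 42 mm deep. Fully home, the handle's lower face sits on the stand's top and the pin's lower end is 6 mm above the worktop
- tracer_base: fixed base of the tracing fixture, grey plate 130 mm (its x) by 220 mm (its y), 8 mm thick; origin in the middle of its underside; +x points away from the robot, +y left, turned by its yaw. A carriage slides on it along x; a blue template is clamped on the carriage with two black knobs (tops 44 mm up). A stop bar 34 mm high stands behind, at x = 51 to 63 mm
- edge_mid (a point): fixed point at x = -20, y = 0, z = 25 mm of the base: the mean line of the template's front edge at rest. The edge, a round steel rim 20 to 30 mm up, faces -x, runs along y from -88 to 88 mm and waves about this line by up to 10 mm, slopes to 35 degrees. Its exact curve is not given, and the template sits shifted along y by up to 10 mm, not measured: follow it by feel
- rim_reach (a point): fixed point at x = -45, y = 0, z = 15 mm of the base, in the free lane before the rim: a good height for the pin's lower end while tracing (12 to 20 mm over the worktop, clear of the 8 mm base). Only the two front stops stand in the lane, 21 mm high, at y = -97 to -79 and 79 to 97 mm, x = -49 to -39 mm. Pin on rim: friction about 0.2
- start_mark (a point): green mark on the base in front of the rim, at x = -45 mm, y = +50 mm, 8 mm up in the base's frame. Put the pin on the edge 55 to 75 mm left of the base's middle, that is outside the mark
- end_mark (a point): red mark on the base in front of the rim, at x = -45 mm, y = -50 mm, 8 mm up in the base's frame. Trace on until the pin is 5 to 25 mm beyond it (y = -55 to -75 mm) before leaving the edge
- carriage (a joint): travel of the sprung carriage along the base's +x, m: 0 on its front stop (untouched), 0.007 on its rear stop. Spring: 1 N to leave the front stop, then 1 N more per mm; that is the force along the base's x which the pin feels, so 2 to 6 N along x is right
- reagent_jar: black-capped white jar, 65 mm across, 97 mm high, loose bystander; origin in the middle of its underside
- timer: white timer, 62 x 66 x 18 mm, loose bystander; origin under its middle
- test_cup_1: upturned cup with red lid, 47 mm across, 66 mm high, loose bystander behind the fixture; origin in the middle of its underside
- test_cup_2: another such cup
- test_cup_3: another such cup

How it is judged:
By the outcome, as a careful person would: the job done as asked, in the order asked, and still so for the second after the job is handed in, with the robot touching nothing.
It also fails if it takes over 72 s, if anything falls off the work surface, if the arm or the gripper's body presses on something with over 40 N, if the wrist force passes 120 N, or if a joint passes its speed limit or range.

### The arm

A 7-joint arm with a two-finger parallel gripper is mounted at the origin on a cart in front of the work surface, level with it; the furniture and walls round the work are solid. World frame = base frame: x ahead of the robot, y to its left, z up, the work surface at z = 0. Lengths are in mm, angles in rad, forces in N, time in s.
With the tool pointing down it reaches from about 400 to 925 mm from the base axis. Payload 4.1 kg.
Tool frame: the origin (TCP) lies between the finger pads; the fingertips stand 11 mm ahead of it and the grasp point (between the pads) lies 8 mm behind it (ctrl.finger_overhang is the distance from the TCP to the fingertips, in mm); z points along the fingers, y is the direction in which the jaws open and shut (so a half turn about z gives the same grasp; the last joint's range is limited). The gripper opens to 85 mm and grips with 20 to 120 N. Pads are 22 mm wide; open, the fingers measure 114 mm over their backs; the gripper's body (76 mm by 85 mm) begins 54 mm behind the grasp point. The pads swing forward as they close: fully open they stand 13 mm farther back than shut.
Start: joints at [-1.316, 0.398, 0.045, 1.537, -0.019, 1.207, -0.051], TCP at [225.182, 609.783, 242.347] pointing down, gripper open.
Joint ranges: [-2.82, 2.82], [-0.49, 2.23], [-1.37, 1.46], [0, 2.46], [-1.36, 4.5], [0.23, 2], [-2.94, 2.94]. Speed limits (rad/s): [2.57, 2.57, 3.14, 3.14, 3.14, 3.14, 3.14].

### API

Orientations are given as a 3x3 rotation matrix whose columns are the frame's x, y, z axes.
In Python, from station import ctrl gives the robot as it stands.
- The arm moves only by the tool step_arm, never from a script. Its argument "deltas" is a list of rows, each a list of 6 numbers: the shift along the tool's x, y, z in m, then the turn, a rotation vector about the tool's x, y, z in degrees. A call has 1 to 8 rows; each row shifts and turns the commanded pose from where the row before left it, along the tool's axes as they then stand; what a row does not reach is not made up. A row lasts 1/8 s, in which the tool goes at most 62.5 mm and 10.7 degrees, less where a joint would pass 70% of its speed; a pose out of reach is approached as far as the arm can. A call is refused whole if a number of a shift passes 0.0625 or a number of a turn 10.7, either way. A call with a gripper value outside its range is refused whole. "hand" is the finger opening in m, from 0 to 0.0854, set as the call begins (left out, the last holds). The fingers move at their own pace and stop on an object; "squeeze" is the grip in N (left out, the last holds). Time passes only in rows, so rows that do not move let the fingers close. It gives the time, the measured TCP pose, the force and the opening at its end, in the units of the state.
- ctrl.read_state(): the state, without advancing time (a new reading comes with each control period).
- ctrl.snapshot(name): name is "scene" or "top"; returns (picture, depth): 420x560x3 uint8, red, green, blue; 420x560 float32, mm along the optical axis (not along the pixel's ray), 0 where there is no reading.
- ctrl.get_calibration(name): a dict with "fx", "fy", "cx", "cy" (pixels), "R" (3x3) and "t" (3): a world point X has camera coordinates R X + t. Camera axes: x right, y down, z forward; pixel columns grow to the right and rows downward; lengths in mm; the calibration is good to about 2 mm. A picture is of the moment at which its call begins. get_calibration takes no time and is no camera call.
- ctrl.hand_in(): hands the job in, once; it reports no verdict.
The state is a dict: "clock": time; "joint_pos": joint angles; "qd": joint speeds; "tau": joint torques, N m; "ee_pos": TCP position; "ee_rot": TCP orientation; "ft_force": force on the tool from outside, world axes, zero at the start; "moment": the same for the moment, N m; "grip_width": finger opening in mm.
Only numpy, scipy, OpenCV 4.12 (cv2) and the standard library are available. Lean on these libraries where they do the work, as an engineer would, in place of code of your own. Each camera call takes 0.05 s, during which the arm holds its last target.

## Working session

There is one attempt and no reset: what is moved stays moved. The work goes in short steps, Python scripts to look and compute and a tool call to move; the robot and the scene stay as the last step left them, time stands still between calls to the robot, and variables do not carry over. Pictures are saved under pics/ and viewed, and the job is handed in when it is done.

Besides the shell and the picture viewer there is one more tool, called after ">>>" in YAML: its name, and indented under it one key for each argument. step_arm: Moves the arm, as the interface text tells. Its arguments: {"type":"object","properties":{"deltas":{"type":"array","items":{"type":"array","items":{"type":"number"}}},"hand":{"type":"number"},"squeeze":{"type":"number"}},"required":["deltas"]}

```bash
ls; mkdir -p pics
python3 - <<'E'
from station import ctrl
import cv2,numpy as np
for n in("scene","top"):
    p,d=ctrl.snapshot(n); cv2.imwrite(f"pics/{n}0.png",p[:,:,::-1]); np.savez(f"{n}0.npz",p=p,d=d)
    c=ctrl.get_calibration(n); print(n,{k:np.round(v,3).tolist() for k,v in c.items()})
s=ctrl.read_state(); print({k:np.round(v,3).tolist() for k,v in s.items()}); print(ctrl.finger_overhang)
E
```

```text
pics
scene {'fx': 518.404, 'fy': 518.404, 'cx': 279.579, 'cy': 207.166, 'R': [[0.679, -0.734, -0.027], [-0.329, -0.271, -0.905], [0.657, 0.623, -0.425]], 't': [-388.349, 282.48, 853.057]}
top {'fx': 391.159, 'fy': 391.159, 'cx': 282.614, 'cy': 210.16, 'R': [[0.029, -0.999, 0.017], [-0.992, -0.03, -0.119], [0.12, -0.014, -0.993]], 't': [-3.867, 585.754, 994.418]}
{'clock': 0.1, 'joint_pos': [-1.316, 0.399, 0.045, 1.538, -0.019, 1.207, -0.051], 'qd': [-0.002, -0.002, 0.001, -0.004, -0.0, 0.002, -0.002], 'tau': [0.003, -47.627, 1.37, -25.495, 0.012, 0.005, 0.0], 'ee_pos': [224.984, 609.239, 241.36], 'ee_rot': [[-0.938, 0.346, -0.0], [0.346, 0.938, -0.002], [-0.0, -0.002, -1.0]], 'ft_force': [0.718, 0.021, 0.523], 'moment': [-0.04, -0.025, -0.026], 'grip_width': 85.184}
11.0
```

View pics/scene0.png

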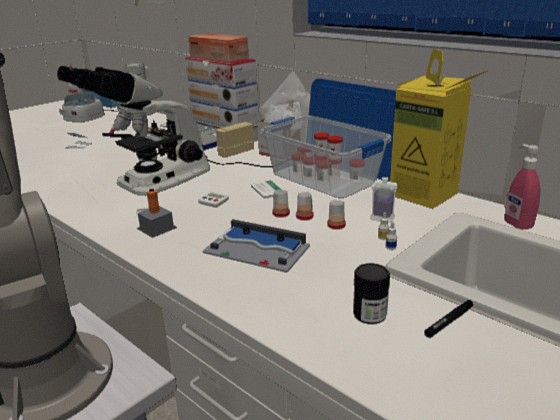

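View pics/top0.png

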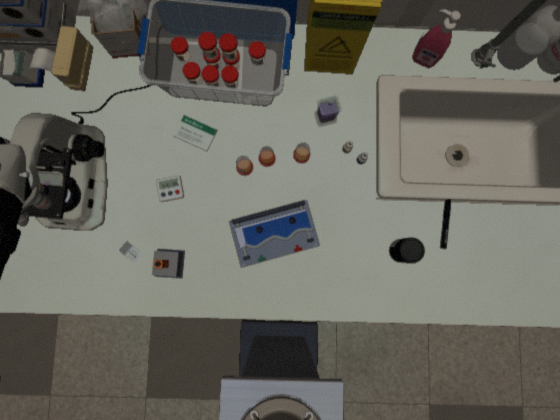

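The scene view shows the stylus in its stand at (155,210), the fixture at (257,245) and the jar at (371,293). In the top view they are at (168,262), (275,233) and (407,250). I'll measure these more closely.

```bash
cat > h.py <<'E'
import numpy as np,cv2
from station import ctrl
def ray(n,u,v,z):
    c=ctrl.get_calibration(n);R=np.array(c['R']);t=np.array(c['t'])
    d=R.T@np.array([(u-c['cx'])/c['fx'],(v-c['cy'])/c['fy'],1]);o=-R.T@t
    return o+d*(z-o[2])/d[2]
def proj(n,X):
    c=ctrl.get_calibration(n);q=np.array(c['R'])@X+np.array(c['t'])
    return c['fx']*q[0]/q[2]+c['cx'],c['fy']*q[1]/q[2]+c['cy']
E
python3 - <<'E'
from h import *
p=np.load('top0.npz')['p'];s=np.load('scene0.npz')['p']
cv2.imwrite('pics/t_fix.png',cv2.resize(p[190:280,220:330,::-1],None,fx=7,fy=6.5,interpolation=cv2.INTER_CUBIC))
a=cv2.resize(p[235:290,140:200,::-1],(600,550),interpolation=cv2.INTER_CUBIC)
cv2.imwrite('pics/t_st.png',a)
cv2.imwrite('pics/s_st.png',cv2.resize(s[180:240,130:185,::-1],(550,600),interpolation=cv2.INTER_CUBIC))
cv2.imwrite('pics/s_fix.png',cv2.resize(s[210:275,195:320,::-1],None,fx=6.4,fy=6.4,interpolation=cv2.INTER_CUBIC))
E
```

```text
(no output)
```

View pics/t_fix.png

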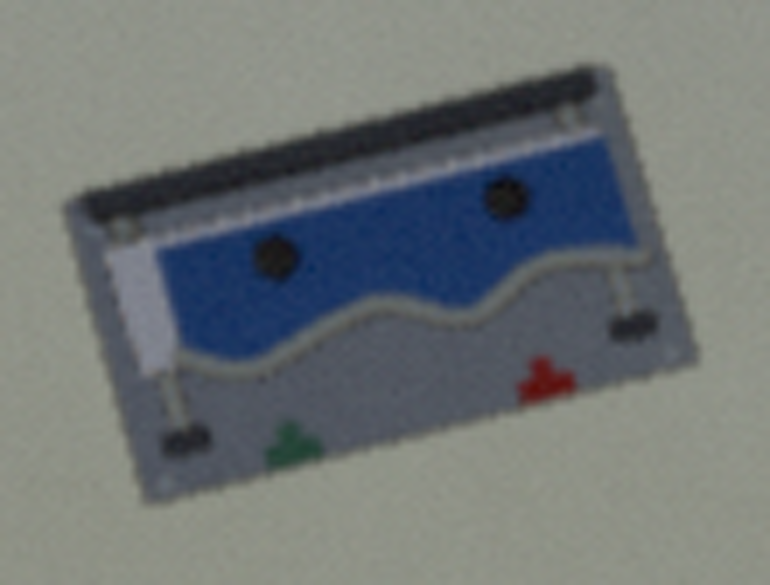

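View pics/t_st.png

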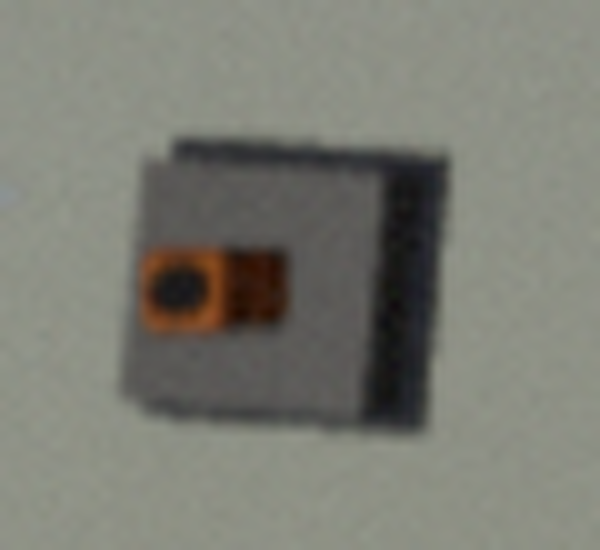

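View pics/s_st.png

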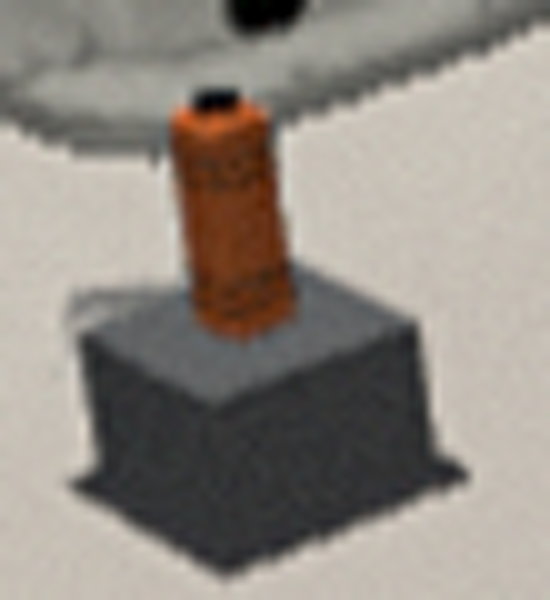

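View pics/s_fix.png

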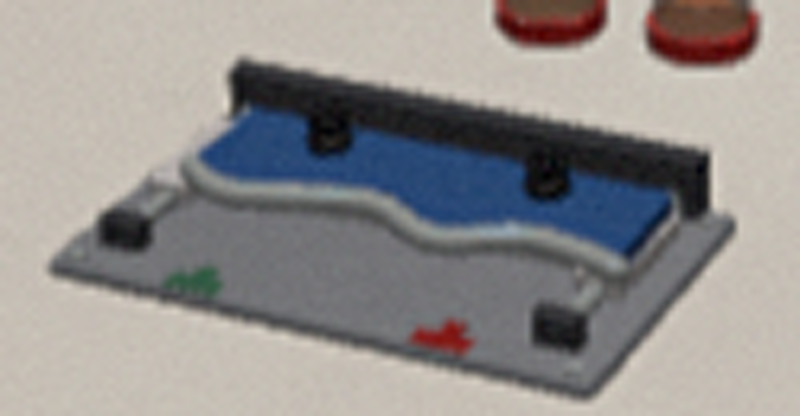

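Now the poses: plate corners, marks, rim and stand from colour masks and contours.

Run:
```python
from h import *
p=np.load('top0.npz')['p'];s=np.load('scene0.npz')['p']
def cen(n,img,box,f,z):
    u0,v0,u1,v1=box;c=img[v0:v1,u0:u1].astype(int);m=f(c[...,0],c[...,1],c[...,2])
    y,x=np.nonzero(m);u,v=x.mean()+u0,y.mean()+v0;w=ray(n,u,v,z);print(n,len(x),round(u,1),round(v,1),np.round(w,1));return w
red=lambda r,g,b:(r>g+40)&(r>b+40)
grn=lambda r,g,b:(g>r+20)&(g>b+8)
g=cen('top',p,(245,240,275,270),grn,8);r=cen('top',p,(285,235,310,260),red,8)
g2=cen('scene',s,(215,240,235,262),grn,8);r2=cen('scene',s,(255,255,275,270),red,8)
for a,b in((g,r),(g2,r2)): d=a-b;print('len',np.linalg.norm(d),'yaw',np.degrees(np.arctan2(-d[0],d[1])))
# corners from zoomed pics
T=lambda x,y,z:ray('top',220+(x+.5)/7-.5,190+(y+.5)/6.5-.5,z)
S=lambda x,y,z:ray('scene',195+(x+.5)/6.4-.5,210+(y+.5)/6.4-.5,z)
print('T FL,FR',T(146,503,8),T(697,360,8),'BL bar top',T(85,192,34),T(592,70,34))
print('S FL,FR',S(50,268,8),S(588,398,8),'BR',S(737,225,8))
print('knobs T',T(277,252,44),T(507,193,44),'S',S(332,117,44),S(549,158,44))
# stand
U=lambda x,y,z:ray('top',140+(x+.5)/10-.5,235+(y+.5)/10-.5,z)
V=lambda x,y,z:ray('scene',130+(x+.5)/10-.5,180+(y+.5)/10-.5,z)
print('cap T',U(181,289,110),'S',V(217,98,110))
q=[U(*c,46) for c in((145,160),(385,172),(365,418),(122,400))];print('stand top T',np.mean(q,0),np.round(q,1).tolist())
q=[V(*c,46) for c in((80,335),(213,405),(418,322))];print('stand S',(q[0]+q[2])/2,np.round(q,1).tolist())
q=[U(*c,106) for c in((142,250),(222,246),(222,330),(140,330))];print('handle top T',np.mean(q,0),np.round(q,1).tolist())
for i in (0,1):
  n=('top','scene')[i]; d=np.load(n+'0.npz')['d']; 
  w=[(163,258),(279,233)] if i else [(158,264)]
```

```text
top 21 261.4 258.5 [457.6  65.8   8. ]
top 29 297.4 248.4 [487.3 -29.4   8. ]
scene 23 225.3 253.5 [459.3  65.3   8. ]
scene 31 263.7 262.3 [488.6 -29.3   8. ]
len 99.61343502467646 yaw 17.305686893828224
len 99.07376263275245 yaw 17.216197667587586
T FL,FR [433.8716531  120.57105133   8.        ] [498.07181436 -87.33596947   8.        ] BL bar top [558.01614369 146.21256538  34.        ] [613.63408382 -42.70563796  34.        ]
S FL,FR [431.07109957 113.48603695   8.        ] [492.47189028 -94.04188299   8.        ] BR [615.50441512 -56.66426392   8.        ]
knobs T [535.2163745   73.07663149  44.        ] [561.41886635 -11.48981597  44.        ] S [532.62265589  68.77846186  44.        ] [560.6079947 -14.6239488  44.       ]
cap T [439.35755927 309.04214904 110.        ] S [438.63950644 306.0802284  110.        ]
stand top T [438.83052489 309.51623195  46.        ] [[470.2, 339.4, 46.0], [468.9, 278.1, 46.0], [406.7, 279.4, 46.0], [409.5, 341.1, 46.0]]
stand S [439.10105913 307.30308664  46.        ] [[409.1, 337.6, 46.0], [407.7, 277.5, 46.0], [469.1, 277.0, 46.0]]
handle top T [439.27648041 310.1109263  106.        ] [[448.3, 320.2, 106.0], [449.8, 301.1, 106.0], [429.8, 299.8, 106.0], [429.3, 319.3, 106.0]]
```

```bash
cat >> h.py <<'E'
def B(o,yaw,x,y,z):
    c,s=np.cos(np.radians(yaw)),np.sin(np.radians(yaw));return np.array([o[0]+c*x-s*y,o[1]+s*x+c*y,z])
def overlay(o,yaw,tag):
    for n,(u0,v0,w,h,k) in {'top':(220,190,110,90,7),'scene':(195,210,125,65,6)}.items():
        p=np.load(n+'0.npz')['p'][v0:v0+h,u0:u0+w,::-1]
        a=cv2.resize(p,None,fx=k,fy=k,interpolation=cv2.INTER_CUBIC)
        def P(X):
            u,v=proj(n,X);return (int(round((u-u0+.5)*k)),int(round((v-v0+.5)*k)))
        def L(pts,col):cv2.polylines(a,[np.array([P(B(o,yaw,*q)) for q in pts])],True,col,1)
        L([(-65,110,8),(-65,-110,8),(65,-110,8),(65,110,8)],(0,255,255))
        L([(51,110,34),(51,-110,34),(63,-110,34),(63,110,34)],(255,0,255))
        for sg in(1,-1):
            L([(-49,sg*79,21),(-49,sg*97,21),(-39,sg*97,21),(-39,sg*79,21)],(255,255,0))
            cv2.circle(a,P(B(o,yaw,-45,sg*50,8)),4,(255,255,255),1)
        L([(-20,88,30),(-20,-88,30)],(0,255,0))
        cv2.imwrite(f'pics/{n}_{tag}.png',a)
E
python3 -c "
from h import *
overlay((526,33),17.2,'ov1')"
```

```text
(no output)
```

View pics/top_ov1.png

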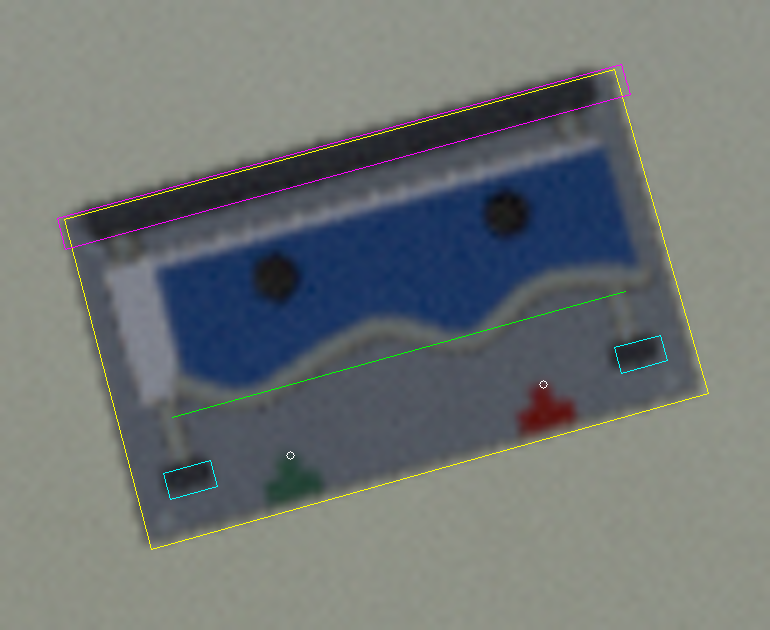

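View pics/scene_ov1.png

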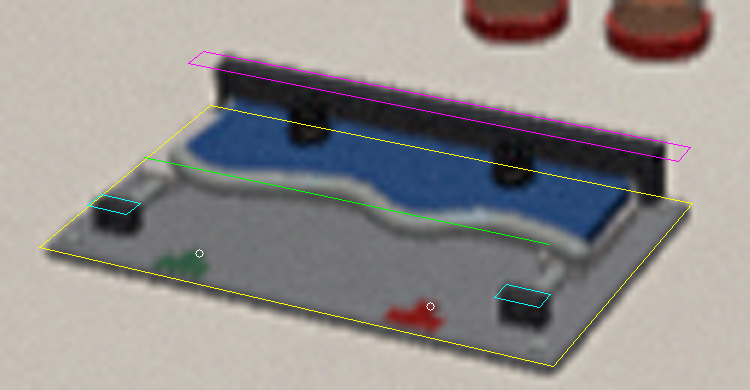

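The overlay fits the plate, stops and bar to about 2 mm in both views; the marks are arrowheads with their tips at x=-45. Next I extract the rim curve in the base frame.

Run:
```python
from h import *
from scipy.ndimage import map_coordinates
o,yaw=(527,33.5),17.2
xs=np.arange(-48,5,0.5);out={}
for n in('top','scene'):
    p=np.load(n+'0.npz')['p'].astype(float)
    res=[]
    for y in range(-85,90,5):
        uv=np.array([proj(n,B(o,yaw,x,y,30 if n=='top' else 27)) for x in xs])
        c=np.array([map_coordinates(p[...,k],[uv[:,1],uv[:,0]],order=1) for k in range(3)])
        blue=c[2]-c[0]; g=c.mean(0)
        i=np.argmax(blue>35) if (blue>35).any() else -1    # blue starts
        j0=max(0,i-24); seg=g[j0:i] if i>0 else g
        w=np.clip(seg-np.percentile(seg,30),0,None)**2
        res.append((y,xs[i],round((w*xs[j0:i]).sum()/w.sum(),1) if i>0 else None))
    out[n]=res
for a,b in zip(out['top'],out['scene']):print(a,b[1:])
```

```text
Traceback (most recent call last):
  File "h.py", line 8, in proj
    c=ctrl.get_calibration(n);q=np.array(c['R'])@X+np.array(c['t'])
ValueError: time passes only in moves, steps and waits
```

```bash
python3 - <<'E'
s=open('h.py').read().replace("ctrl.get_calibration(n)","cal(n)")
s=s.replace("def ray","from functools import lru_cache\n@lru_cache\ndef cal(n): return ctrl.get_calibration(n)\ndef ray",1)
open('h.py','w').write(s)
E
cat > rim.py <<'E'
from h import *
from scipy.ndimage import map_coordinates
o,yaw=(527,33.5),17.2
xs=np.arange(-48,5,0.5);out={}
for n in('top','scene'):
    p=np.load(n+'0.npz')['p'].astype(float)
    res=[]
    for y in range(-85,90,5):
        uv=np.array([proj(n,B(o,yaw,x,y,30 if n=='top' else 27)) for x in xs])
        c=np.array([map_coordinates(p[...,k],[uv[:,1],uv[:,0]],order=1) for k in range(3)])
        blue=c[2]-c[0]; g=c.mean(0)
        i=np.argmax(blue>35) if (blue>35).any() else -1
        j0=max(0,i-24); seg=g[j0:i] if i>0 else g
        w=np.clip(seg-np.percentile(seg,30),0,None)**2
        res.append((y,xs[i],round((w*xs[j0:i]).sum()/w.sum(),1) if i>0 else None))
    out[n]=res
for a,b in zip(out['top'],out['scene']):print(a,b[1:])
E
python3 rim.py
```

```text
(-85, np.float64(-9.5), np.float64(-14.8)) (np.float64(-4.5), np.float64(-10.6))
(-80, np.float64(-8.5), np.float64(-13.0)) (np.float64(-3.0), np.float64(-9.0))
(-75, np.float64(-8.0), np.float64(-11.8)) (np.float64(-2.5), np.float64(-7.8))
(-70, np.float64(-6.5), np.float64(-10.8)) (np.float64(-2.0), np.float64(-7.6))
(-65, np.float64(-6.0), np.float64(-9.9)) (np.float64(-0.5), np.float64(-6.1))
(-60, np.float64(-6.5), np.float64(-10.3)) (np.float64(-1.0), np.float64(-7.1))
(-55, np.float64(-7.5), np.float64(-11.3)) (np.float64(-2.5), np.float64(-8.6))
(-50, np.float64(-8.5), np.float64(-13.0)) (np.float64(-3.5), np.float64(-10.5))
(-45, np.float64(-11.0), np.float64(-16.2)) (np.float64(-7.5), np.float64(-13.2))
(-40, np.float64(-14.0), np.float64(-18.8)) (np.float64(-9.0), np.float64(-15.8))
(-35, np.float64(-16.5), np.float64(-21.2)) (np.float64(-12.0), np.float64(-18.1))
(-30, np.float64(-19.0), np.float64(-23.2)) (np.float64(-14.0), np.float64(-20.0))
(-25, np.float64(-19.0), np.float64(-23.0)) (np.float64(-14.0), np.float64(-19.6))
(-20, np.float64(-17.5), np.float64(-22.1)) (n
[... 990 characters left out ...]
))
(45, np.float64(-15.0), np.float64(-19.3)) (np.float64(-9.5), np.float64(-15.7))
(50, np.float64(-17.0), np.float64(-21.2)) (np.float64(-11.5), np.float64(-17.7))
(55, np.float64(-18.0), np.float64(-21.9)) (np.float64(-13.0), np.float64(-18.9))
(60, np.float64(-17.5), np.float64(-21.4)) (np.float64(-12.5), np.float64(-18.2))
(65, np.float64(-15.5), np.float64(-20.0)) (np.float64(-11.5), np.float64(-17.0))
(70, np.float64(-12.5), np.float64(-17.5)) (np.float64(-9.5), np.float64(-14.8))
(75, np.float64(-9.5), np.float64(-14.8)) (np.float64(-6.0), np.float64(-11.4))
(80, np.float64(4.0), np.float64(2.0)) (np.float64(-1.0), np.float64(-6.6))
(85, np.float64(4.5), None) (np.float64(4.5), None)
```

Both views give the same wave. I'm moving to above the stylus.

>>> step_arm:
  deltas:
    - [-0.038,-0.026,0,0,0,0]
    - [-0.038,-0.026,0,0,0,0]
    - [-0.038,-0.026,0,0,0,0]
    - [-0.038,-0.026,0,0,0,0]
    - [-0.038,-0.026,0,0,0,0]
    - [-0.038,-0.026,0,0,0,0]
    - [-0.038,-0.026,0,0,0,0]
    - [-0.038,-0.026,0,0,0,0]
  hand: 0.0854
  squeeze: 45

```text
clock: 1.1
ee_pos: [438.8, 307.9, 242.0]
ee_rot: [[-0.938, 0.346, -0.0], [0.346, 0.938, -0.0], [0.0, -0.0, -1.0]]
ft_force: [-0.2, -0.3, -0.2]
grip_width: 85.2
```

>>> step_arm:
  deltas:
    - [0,0,0,0,0,10]
    - [0,0,0,0,0,10]
    - [0,0,0,0,0,10]
    - [0,0,0,0,0,10]
    - [0,0,0,0,0,10]
    - [0,0,0,0,0,10]
    - [0,0,0,0,0,10]
    - [0,0,0,0,0,0.5]

```text
clock: 2.1
ee_pos: [438.0, 309.2, 241.9]
ee_rot: [[0.012, 1.0, -0.001], [1.0, -0.012, -0.001], [-0.001, -0.001, -1.0]]
ft_force: [-0.4, -0.0, 1.1]
grip_width: 85.3
```

>>> step_arm:
  deltas:
    - [-0.001,0.001,0.025,0,0,0]
    - [0,0,0.025,0,0,0]
    - [0,0,0.025,0,0,0]
    - [0,0,0.025,0,0,0]
    - [0,0,0.025,0,0,0]
    - [0,0,0.02,0,0,0]
    - [0,0,0.02,0,0,0]
    - [0,0,0.009,0,0,0]

```text
clock: 3.1
ee_pos: [438.6, 307.9, 67.1]
ee_rot: [[0.011, 1.0, -0.002], [1.0, -0.011, -0.001], [-0.001, -0.002, -1.0]]
ft_force: [0.5, 0.4, 0.1]
grip_width: 85.4
```

Run:
```python
from h import *
p,d=ctrl.snapshot('scene');cv2.imwrite('pics/s1.png',cv2.resize(p[120:260,80:260,::-1],None,fx=4,fy=4))
s=ctrl.read_state();print(s['ee_pos'],s['ft_force'],s['moment'])
```

```text
[438.37182414 307.71972535  66.62972901] [ 0.56800825 -0.86065305 -0.80627053] [-0.0136168   0.02314506  0.01492869]
```

View pics/s1.png

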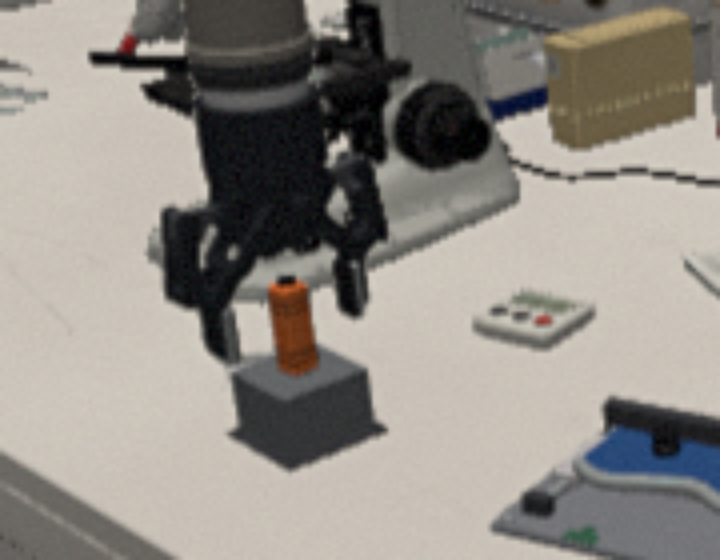

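The fingers straddle the handle, whose cap is at about (288,280) in the zoom. Closing.

>>> step_arm:
  deltas:
    - [0,0,0,0,0,0]
    - [0,0,0,0,0,0]
    - [0,0,0,0,0,0]
    - [0,0,0,0,0,0]
    - [0,0,0,0,0,0]
    - [0,0,0,0,0,0]
    - [0,0,0,0,0,0]
    - [0,0,0,0,0,0]
  hand: 0
  squeeze: 50

```text
clock: 4.15
ee_pos: [439.7, 308.6, 68.9]
ee_rot: [[0.013, 1.0, 0.001], [1.0, -0.013, 0.001], [0.001, 0.001, -1.0]]
ft_force: [-0.6, -0.4, 6.0]
grip_width: 19.3
```

```bash
cat > path.py <<'E'
from h import *
from scipy.interpolate import UnivariateSpline
ys=np.arange(-85,76,5)
top=np.array([-14.8,-13,-11.8,-10.8,-9.9,-10.3,-11.3,-13,-16.2,-18.8,-21.2,-23.2,-23,-22.1,-19.1,-15.9,-13.2,-10.8,-9.4,-9.5,-10.4,-11.4,-12.7,-14.5,-15.9,-18,-19.3,-21.2,-21.9,-21.4,-20,-17.5,-14.8])
sp=UnivariateSpline(ys,top,s=4)
yy=np.linspace(-84,74,800);f=sp(yy);g=sp.derivative()(yy)
def path(off):
    n=np.sqrt(1+g*g);px=f-off/n;py=yy+off*g/n
    k=np.arange(-75,73,2.5);o=np.argsort(py)
    return k,np.interp(k,py[o],px[o])
if __name__=='__main__':
    k,x=path(8)
    print([(float(a),round(float(b),1)) for a,b in zip(k,x)])
E
python3 path.py; python3 -c "
from h import *
for r in [(-80,65),(-65,65),(-45,60),(0,0),(-80,-65)]: print(r,B((527,33.5),17.2,*r,0))
s=ctrl.read_state();print(s['ee_pos'],s['ft_force'],s['moment'],s['grip_width'])"
```

```text
[(-75.0, -19.8), (-72.5, -19.0), (-70.0, -18.4), (-67.5, -18.0), (-65.0, -17.8), (-62.5, -18.1), (-60.0, -18.6), (-57.5, -19.3), (-55.0, -20.3), (-52.5, -21.4), (-50.0, -22.6), (-47.5, -23.9), (-45.0, -25.3), (-42.5, -26.5), (-40.0, -27.7), (-37.5, -28.8), (-35.0, -29.7), (-32.5, -30.4), (-30.0, -30.8), (-27.5, -31.0), (-25.0, -31.0), (-22.5, -30.6), (-20.0, -30.0), (-17.5, -29.1), (-15.0, -28.0), (-12.5, -26.7), (-10.0, -25.2), (-7.5, -23.7), (-5.0, -22.2), (-2.5, -20.8), (0.0, -19.6), (2.5, -18.8), (5.0, -18.2), (7.5, -18.0), (10.0, -17.9), (12.5, -18.1), (15.0, -18.4), (17.5, -18.9), (20.0, -19.5), (22.5, -20.2), (25.0, -21.0), (27.5, -21.8), (30.0, -22.7), (32.5, -23.6), (35.0, -24.5), (37.5, -25.4), (40.0, -26.3), (42.5, -27.1), (45.0, -27.8), (47.5, -28.5), (50.0, -29.0), (52.5, -29.3), (55.0, -29.6), (57.5, -29.6), (60.0, -29.5), (62.5, -29.2), (65.0, -28.7), (67.5, -28.0), (70.0, -27.0), (72.5, -25.8)]
(-80, 65) [431.35670778  71.93644953   0.        ]
(-65, 65) [445.68588321  76.37207029   0.        ]
(-45, 60) [466.2699907   77.50983948   0.        ]
(0, 0) [527.   33.5   0. ]
(-80, -65) [469.79875428 -52.24973754   0.        ]
[439.68643008 308.63158129  68.9259471 ] [-0.58176697 -0.42442725  5.97020177] [-0.11539718  0.18647537  0.00398752] 19.27714811895578
```

Gripped at width 19.3. Lifting straight up.

>>> step_arm:
  deltas:
    - [0,0,-0.005,0,0,0]
    - [0,0,-0.015,0,0,0]
    - [0,0,-0.02,0,0,0]
    - [0,0,-0.025,0,0,0]
    - [0,0,-0.025,0,0,0]
    - [0,0,0,0,0,0]

```text
clock: 4.9
ee_pos: [440.6, 309.2, 160.7]
ee_rot: [[0.013, 1.0, 0.004], [1.0, -0.013, 0.004], [0.004, 0.003, -1.0]]
ft_force: [0.4, -0.6, -1.6]
grip_width: 19.5
```

>>> step_arm:
  deltas:
    - [-0.0385,0.004,0,0,0,0]
    - [-0.038,0.004,0,0,0,0]
    - [-0.038,0.004,0,0,0,0]
    - [-0.038,0.004,0,0,0,0]
    - [-0.038,0.004,0,0,0,0]
    - [-0.038,0.0035,0,0,0,0]
    - [0,0,0,0,0,-9]
    - [0,0,0,0,0,-8.9]

```text
clock: 5.9
ee_pos: [458.8, 78.7, 157.4]
ee_rot: [[-0.298, 0.955, -0.002], [0.955, 0.298, -0.0], [0.0, -0.002, -1.0]]
ft_force: [0.2, 0.3, -0.6]
grip_width: 19.3
```

Run:
```python
from h import *
p,d=ctrl.snapshot('scene');cv2.imwrite('pics/s2.png',cv2.resize(p[130:280,170:350,::-1],None,fx=4,fy=4))
s=ctrl.read_state();print(s['ee_pos'],s['ft_force'],s['moment'],s['ee_rot'])
```

```text
[458.88864167  79.02898262 157.50520473] [-0.10576675  0.87822624 -1.33744311] [-0.00722902  0.02750049 -0.01598598] [[-3.01648046e-01  9.53417879e-01 -1.67439528e-03]
 [ 9.53419340e-01  3.01647833e-01 -3.84258474e-04]
 [ 1.38718807e-04 -1.71231166e-03 -9.99998524e-01]]
```

View pics/s2.png

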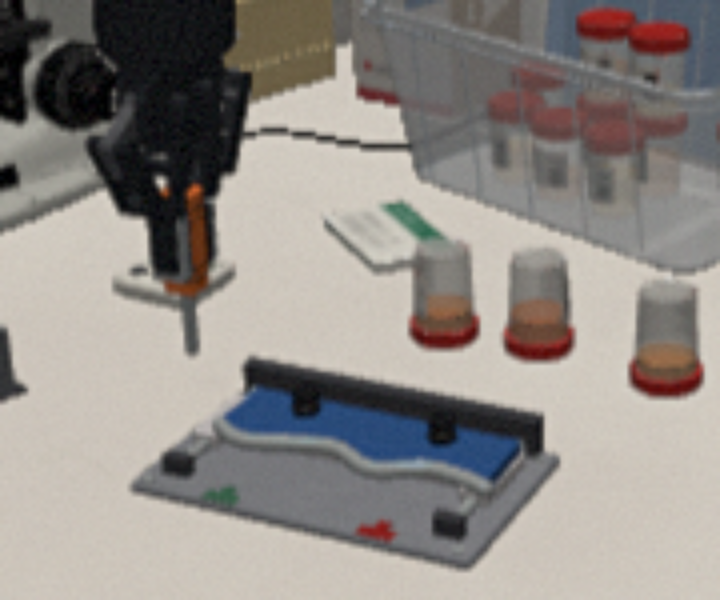

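Run:
```python
from h import *
print(proj('scene',np.array([458.9,79,94.6])),proj('scene',np.array([460.3,79.8,94.6])))
o=np.array([527,33.5]);a=np.radians(17.2);R=np.array([[np.cos(a),-np.sin(a)],[np.sin(a),np.cos(a)]])
print('base xy',R.T@(np.array([458.85,78.9])-o))
```

```text
(np.float64(218.39372889876714), np.float64(218.1529637824165)) (np.float64(218.62996112276613), np.float64(217.8383014677875))
base xy [-51.67707491  63.52214125]
```

The pin is where expected: (218,218) seen, (218.4,218.2) predicted. Descending into the lane.

>>> step_arm:
  deltas:
    - [0,0,0.016,0,0,0]
    - [0,0,0.016,0,0,0]
    - [0,0,0.016,0,0,0]
    - [0,0,0.016,0,0,0]
    - [0,0,0.015,0,0,0]
    - [0,0.005,0,0,0,0]
    - [0,0.005,0,0,0,0]
    - [0,0,0,0,0,0]

```text
clock: 6.95
ee_pos: [470.6, 82.9, 80.0]
ee_rot: [[-0.295, 0.956, 0.002], [0.956, 0.295, 0.001], [-0.0, 0.002, -1.0]]
ft_force: [-0.5, 0.8, -0.8]
grip_width: 19.5
```

```bash
cat > st.py <<'E'
from h import *
o=np.array([527,33.5]);a=np.radians(17.2);R=np.array([[np.cos(a),-np.sin(a)],[np.sin(a),np.cos(a)]])
s=ctrl.read_state()
import sys
from path import path
k,x=path(8)
b=R.T@(s['ee_pos'][:2]-o);f=R.T@s['ft_force'][:2];M=R.T@s['moment'][:2]
print('t',round(s['clock'],2),'base',b.round(1),'z',round(s['ee_pos'][2],1),'F',f.round(2),'Fz',s['ft_force'][2].round(2),'M',M.round(3),'x-path',round(b[0]-np.interp(b[1],k,x),2),'yaw',np.degrees(np.arctan2(s['ee_rot'][1][1],s['ee_rot'][0][1])).round(2))
E
python3 st.py
```

```text
t 6.95 base [-39.3  63.8] z 80.0 F [-0.23  0.92] Fz -0.82 M [-0.004  0.018] x-path -10.35 yaw 17.14
```

>>> step_arm:
  deltas:
    - [0,0.002,0,0,0,0]
    - [0,0.002,0,0,0,0]
    - [0,0.002,0,0,0,0]
    - [0,0.0015,0.001,0,0,0]
    - [0,0,0,0,0,0]

```text
clock: 7.58
ee_pos: [476.5, 84.7, 78.2]
ee_rot: [[-0.295, 0.956, -0.0], [0.956, 0.295, 0.0], [0.0, -0.0, -1.0]]
ft_force: [-0.2, -0.2, -1.2]
grip_width: 19.5
```

```bash
python3 st.py
```

```text
t 7.58 base [-33.1  63.9] z 78.2 F [-0.24 -0.18] Fz -1.21 M [0.006 0.01 ] x-path -4.19 yaw 17.14
```

>>> step_arm:
  deltas:
    - [0,0.001,0,0,0,0]
    - [0,0.001,0,0,0,0]
    - [0,0,0,0,0,0]

```text
clock: 7.95
ee_pos: [478.5, 85.4, 78.3]
ee_rot: [[-0.295, 0.956, 0.0], [0.956, 0.295, 0.0], [0.0, 0.0, -1.0]]
ft_force: [0.2, 0.4, -0.8]
grip_width: 19.6
```

```bash
python3 st.py
```

```text
t 7.95 base [-31.   63.9] z 78.3 F [0.31 0.35] Fz -0.82 M [0.026 0.015] x-path -2.09 yaw 17.14
```

>>> step_arm:
  deltas:
    - [0,0.001,0,0,0,0]
    - [0,0.001,0,0,0,0]
    - [0,0,0,0,0,0]

```text
clock: 8.32
ee_pos: [480.4, 85.9, 78.3]
ee_rot: [[-0.295, 0.956, 0.0], [0.956, 0.295, 0.0], [0.0, 0.0, -1.0]]
ft_force: [0.7, 0.2, -0.8]
grip_width: 19.1
```

```bash
python3 st.py
```

```text
t 8.32 base [-29.   63.9] z 78.3 F [ 0.73 -0.05] Fz -0.77 M [ 0.022 -0.026] x-path -0.09 yaw 17.14
```

>>> step_arm:
  deltas:
    - [0,0.001,0,0,0,0]
    - [0,0.0005,0,0,0,0]
    - [0,0,0,0,0,0]

```text
clock: 8.7
ee_pos: [481.8, 86.3, 78.3]
ee_rot: [[-0.295, 0.956, 0.0], [0.956, 0.295, 0.0], [0.0, 0.0, -1.0]]
ft_force: [0.2, -0.6, -1.2]
grip_width: 19.4
```

```bash
python3 st.py
```

```text
t 8.7 base [-27.6  63.9] z 78.3 F [ 0.01 -0.68] Fz -1.16 M [-0.047 -0.001] x-path 1.34 yaw 17.13
```

>>> step_arm:
  deltas:
    - [0,0.001,0,0,0,0]
    - [0,0.0005,0,0,0,0]
    - [0,0,0,0,0,0]

```text
clock: 9.07
ee_pos: [482.9, 86.7, 78.2]
ee_rot: [[-0.295, 0.956, -0.001], [0.956, 0.295, -0.0], [0.0, -0.001, -1.0]]
ft_force: [-0.6, -1.0, -1.2]
grip_width: 19.3
```

```bash
python3 st.py
```

```text
t 9.07 base [-26.4  63.9] z 78.2 F [-0.85 -0.76] Fz -1.16 M [0.003 0.262] x-path 2.49 yaw 17.13
```

>>> step_arm:
  deltas:
    - [0,0.001,0,0,0,0]
    - [0,0.0005,0,0,0,0]
    - [0,0,0,0,0,0]

```text
clock: 9.45
ee_pos: [484.0, 87.1, 78.1]
ee_rot: [[-0.295, 0.956, -0.001], [0.956, 0.295, -0.0], [0.0, -0.001, -1.0]]
ft_force: [-2.5, -0.4, -0.1]
grip_width: 19.6
```

```bash
python3 st.py
```

```text
t 9.45 base [-25.2  63.9] z 78.1 F [-2.52  0.37] Fz -0.1 M [0.078 0.538] x-path 3.73 yaw 17.13
```

The moment about base y acts as a clean force gauge, with a lever of about 0.23 m. It reads about 2.4 N, so the pin is in contact. I'm pressing to about 4 N before starting the trace.

>>> step_arm:
  deltas:
    - [0,0.001,0,0,0,0]
    - [0,0.0008,0,0,0,0]
    - [0,0,0,0,0,0]

```text
clock: 9.82
ee_pos: [485.7, 87.6, 78.1]
ee_rot: [[-0.295, 0.956, -0.001], [0.956, 0.295, -0.0], [0.0, -0.001, -1.0]]
ft_force: [-3.3, -0.3, -0.5]
grip_width: 19.2
```

```bash
python3 st.py
```

```text
t 9.82 base [-23.5  63.9] z 78.1 F [-3.25  0.74] Fz -0.46 M [0.076 0.934] x-path 5.45 yaw 17.13
```

>>> step_arm:
  deltas:
    - [-0.0025,-0.0004,0,0,0,0]
    - [-0.0025,-0.0002,0,0,0,0]
    - [-0.0025,0,0,0,0,0]
    - [-0.0025,0.0001,0,0,0,0]

```text
clock: 10.32
ee_pos: [488.1, 77.8, 78.0]
ee_rot: [[-0.295, 0.956, -0.001], [0.956, 0.295, -0.0], [0.0, -0.001, -1.0]]
ft_force: [-5.7, 0.1, -1.3]
grip_width: 19.5
```

```bash
python3 st.py
```

```text
t 10.32 base [-24.   53.8] z 78.0 F [-5.45  1.75] Fz -1.25 M [0.54 1.24] x-path 5.41 yaw 17.13
```

>>> step_arm:
  deltas:
    - [-0.0025,-0.0006,0,0,0,0]
    - [-0.0025,-0.0003,0,0,0,0]
    - [-0.0025,0.0001,0,0,0,0]

```text
clock: 10.7
ee_pos: [490.7, 70.0, 78.4]
ee_rot: [[-0.294, 0.956, 0.001], [0.956, 0.294, -0.0], [-0.001, 0.001, -1.0]]
ft_force: [-3.3, -0.6, -1.2]
grip_width: 19.2
```

```bash
python3 st.py
```

```text
t 10.7 base [-23.9  45.6] z 78.4 F [-3.39  0.38] Fz -1.17 M [0.056 0.973] x-path 4.1 yaw 17.11
```

Three readings fit the image curve shifted by (-3, +1.6) mm. Continuing along that.

>>> step_arm:
  deltas:
    - [-0.0025,0.0005,0,0,0,0]
    - [-0.0025,0.0007,0,0,0,0]
    - [-0.0025,0.0008,0,0,0,0]
    - [-0.0025,0.0009,0,0,0,0]

```text
clock: 11.2
ee_pos: [496.2, 61.7, 78.4]
ee_rot: [[-0.295, 0.956, 0.0], [0.956, 0.295, -0.0], [-0.0, 0.0, -1.0]]
ft_force: [-3.7, -0.3, -1.5]
grip_width: 19.3
```

```bash
python3 st.py
```

```text
t 11.2 base [-21.1  36. ] z 78.4 F [-3.68  0.78] Fz -1.5 M [0.068 0.971] x-path 3.84 yaw 17.13
```

>>> step_arm:
  deltas:
    - [-0.0025,0.0009,0,0,0,0]
    - [-0.0025,0.0009,0,0,0,0]
    - [-0.0025,0.0009,0,0,0,0]
    - [-0.0025,0.0009,0,0,0,0]
    - [-0.0025,0.0008,0,0,0,0]

```text
clock: 11.82
ee_pos: [503.8, 51.2, 78.3]
ee_rot: [[-0.295, 0.956, -0.0], [0.956, 0.295, 0.0], [0.0, -0.0, -1.0]]
ft_force: [-3.6, -0.8, -0.2]
grip_width: 19.5
```

```bash
python3 st.py
```

```text
t 11.82 base [-16.9  23.7] z 78.3 F [-3.64  0.27] Fz -0.15 M [0.144 0.937] x-path 3.69 yaw 17.13
```

>>> step_arm:
  deltas:
    - [-0.0025,0.0008,0,0,0,0]
    - [-0.0025,0.0007,0,0,0,0]
    - [-0.0025,0.0007,0,0,0,0]
    - [-0.0025,0.0005,0,0,0,0]
    - [-0.0025,0.0004,0,0,0,0]

```text
clock: 12.45
ee_pos: [510.6, 40.2, 78.3]
ee_rot: [[-0.295, 0.956, 0.0], [0.956, 0.295, 0.0], [0.0, 0.0, -1.0]]
ft_force: [-3.1, -0.4, -0.4]
grip_width: 19.6
```

```bash
python3 st.py
```

```text
t 12.45 base [-13.7  11.2] z 78.3 F [-3.08  0.54] Fz -0.4 M [0.113 0.908] x-path 4.33 yaw 17.13
```

>>> step_arm:
  deltas:
    - [-0.0025,0.0003,0,0,0,0]
    - [-0.0025,0.0001,0,0,0,0]
    - [-0.0025,-0.0001,0,0,0,0]
    - [-0.0025,-0.0004,0,0,0,0]

```text
clock: 12.95
ee_pos: [513.5, 30.9, 78.3]
ee_rot: [[-0.295, 0.956, 0.0], [0.956, 0.295, 0.001], [0.001, 0.0, -1.0]]
ft_force: [-3.2, 1.5, -1.4]
grip_width: 19.5
```

```bash
python3 st.py
```

```text
t 12.95 base [-13.7   1.5] z 78.3 F [-2.6   2.32] Fz -1.43 M [0.482 0.744] x-path 5.43 yaw 17.14
```

>>> step_arm:
  deltas:
    - [-0.0025,-0.0002,0,0,0,0]
    - [-0.0025,-0.0006,0,0,0,0]
    - [-0.002,-0.0007,0,0,0,0]

```text
clock: 13.32
ee_pos: [513.5, 24.1, 78.2]
ee_rot: [[-0.295, 0.956, -0.001], [0.956, 0.295, 0.001], [0.001, -0.001, -1.0]]
ft_force: [-4.2, 3.3, -1.0]
grip_width: 19.2
```

```bash
python3 st.py
```

```text
t 13.32 base [-15.7  -5. ] z 78.2 F [-3.01  4.44] Fz -1.04 M [1.158 0.937] x-path 6.49 yaw 17.15
```

>>> step_arm:
  deltas:
    - [-0.002,-0.0014,0,0,0,0]
    - [-0.002,-0.0012,0,0,0,0]
    - [-0.002,-0.0012,0,0,0,0]
  squeeze: 65

```text
clock: 13.7
ee_pos: [511.6, 17.4, 78.1]
ee_rot: [[-0.295, 0.955, -0.001], [0.955, 0.295, 0.001], [0.001, -0.001, -1.0]]
ft_force: [-4.0, 2.8, -0.9]
grip_width: 19.1
```

```bash
python3 st.py
```

```text
t 13.7 base [-19.5 -10.8] z 78.1 F [-2.98  3.91] Fz -0.93 M [1.119 0.84 ] x-path 6.19 yaw 17.16
```

>>> step_arm:
  deltas:
    - [-0.002,-0.0012,0,0,0,0]
    - [-0.002,-0.0012,0,0,0,0]
    - [-0.002,-0.0012,0,0,0,0]

```text
clock: 14.08
ee_pos: [509.9, 10.2, 78.1]
ee_rot: [[-0.295, 0.956, -0.001], [0.956, 0.295, 0.001], [0.001, -0.001, -1.0]]
ft_force: [-5.4, 3.4, -1.1]
grip_width: 19.2
```

```bash
python3 st.py
```

```text
t 14.07 base [-23.2 -17.2] z 78.1 F [-4.14  4.85] Fz -1.07 M [1.129 0.868] x-path 5.76 yaw 17.15
```

>>> step_arm:
  deltas:
    - [-0.0025,-0.0012,0,0,0,0]
    - [-0.0025,-0.001,0,0,0,0]
    - [-0.0025,-0.0007,0,0,0,0]

```text
clock: 14.45
ee_pos: [509.6, 1.4, 78.2]
ee_rot: [[-0.295, 0.956, -0.0], [0.956, 0.295, -0.0], [-0.0, -0.0, -1.0]]
ft_force: [-5.1, 1.0, -1.4]
grip_width: 19.5
```

```bash
python3 st.py
```

```text
t 14.45 base [-26.1 -25.5] z 78.2 F [-4.58  2.49] Fz -1.39 M [0.514 0.941] x-path 4.9 yaw 17.13
```

>>> step_arm:
  deltas:
    - [-0.0025,-0.0004,0,0,0,0]
    - [-0.0025,0,0,0,0,0]
    - [-0.0025,0.0002,0,0,0,0]
    - [-0.0025,0.0003,0,0,0,0]

```text
clock: 14.95
ee_pos: [513.1, -8.2, 78.3]
ee_rot: [[-0.294, 0.956, 0.0], [0.956, 0.294, -0.0], [-0.0, 0.0, -1.0]]
ft_force: [-4.2, -1.4, -0.5]
grip_width: 19.2
```

```bash
python3 st.py
```

```text
t 14.95 base [-25.7 -35.7] z 78.3 F [-4.38 -0.07] Fz -0.47 M [0.167 0.988] x-path 3.78 yaw 17.12
```

>>> step_arm:
  deltas:
    - [-0.0025,0.0007,0,0,0,0]
    - [-0.0025,0.0009,0,0,0,0]
    - [-0.0025,0.0011,0,0,0,0]
    - [-0.0025,0.0012,0,0,0,0]

```text
clock: 15.45
ee_pos: [519.9, -16.4, 78.4]
ee_rot: [[-0.295, 0.956, 0.001], [0.956, 0.295, -0.0], [-0.0, 0.0, -1.0]]
ft_force: [-3.6, -0.9, -0.0]
grip_width: 19.4
```

```bash
python3 st.py
```

```text
t 15.45 base [-21.5 -45.6] z 78.4 F [-3.72  0.22] Fz -0.04 M [-0.089  0.994] x-path 3.4 yaw 17.13
```

>>> step_arm:
  deltas:
    - [-0.0025,0.0012,0,0,0,0]
    - [-0.0025,0.0013,0,0,0,0]
    - [-0.0025,0.0013,0,0,0,0]
    - [-0.0025,0.0012,0,0,0,0]

```text
clock: 15.95
ee_pos: [527.7, -24.1, 78.4]
ee_rot: [[-0.295, 0.956, 0.001], [0.956, 0.295, 0.0], [0.0, 0.001, -1.0]]
ft_force: [-2.7, -1.5, -0.9]
grip_width: 19.5
```

```bash
python3 st.py
```

```text
t 15.95 base [-16.4 -55.3] z 78.4 F [-3.08 -0.65] Fz -0.91 M [-0.027  0.804] x-path 3.78 yaw 17.14
```

>>> step_arm:
  deltas:
    - [-0.0025,0.0014,0,0,0,0]
    - [-0.0025,0.0011,0,0,0,0]
    - [-0.0025,0.0007,0,0,0,0]

```text
clock: 16.32
ee_pos: [532.5, -30.1, 78.2]
ee_rot: [[-0.295, 0.956, -0.0], [0.956, 0.295, 0.001], [0.001, -0.0, -1.0]]
ft_force: [-3.7, -0.9, -1.0]
grip_width: 18.9
```

```bash
python3 st.py
```

```text
t 16.32 base [-13.6 -62.4] z 78.2 F [-3.85  0.24] Fz -1.0 M [0.219 0.879] x-path 4.47 yaw 17.14
```

One more small step, then I leave the edge straight back and lift.

>>> step_arm:
  deltas:
    - [-0.002,0.0002,0,0,0,0]
    - [-0.0015,0,0,0,0,0]
    - [0,0,0,0,0,0]

```text
clock: 16.7
ee_pos: [533.7, -33.7, 78.2]
ee_rot: [[-0.295, 0.956, -0.0], [0.956, 0.295, 0.0], [0.0, -0.0, -1.0]]
ft_force: [-3.0, -1.0, -2.0]
grip_width: 19.0
```

```bash
python3 st.py
python3 - <<'E'
from h import *
p,d=ctrl.snapshot('scene');cv2.imwrite('pics/s3.png',cv2.resize(p[130:280,180:360,::-1],None,fx=4,fy=4))
E
```

```text
t 16.7 base [-13.5 -66.2] z 78.2 F [-3.2  -0.03] Fz -1.98 M [0.108 0.892] x-path 4.43 yaw 17.13
```

View pics/s3.png

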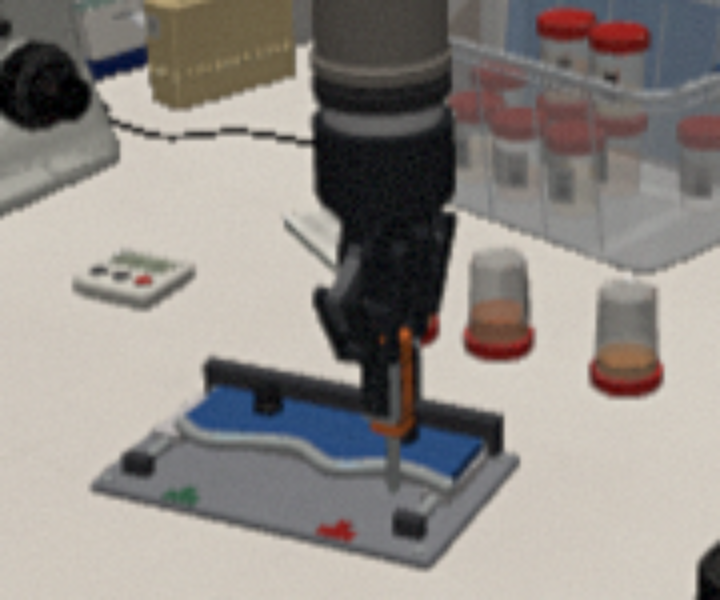

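The pin is on the rim beyond the red mark, with its tip at about (393,488) in the zoom. Backing off and lifting.

>>> step_arm:
  deltas:
    - [0,-0.006,0,0,0,0]
    - [0,-0.012,0,0,0,0]
    - [0,-0.012,0,0,0,0]
    - [0,0,-0.015,0,0,0]
    - [0,0,-0.025,0,0,0]
    - [0,0,-0.025,0,0,0]
    - [0,0,-0.02,0,0,0]
    - [0,0,0,0,0,0]

```text
clock: 17.75
ee_pos: [507.1, -42.5, 165.8]
ee_rot: [[-0.295, 0.956, 0.006], [0.956, 0.295, 0.001], [-0.001, 0.006, -1.0]]
ft_force: [1.1, 0.5, -1.7]
grip_width: 19.1
```

```bash
python3 st.py
python3 - <<'E'
from h import *
s=ctrl.read_state()
for n in('scene','top'):
    p,d=ctrl.snapshot(n);np.savez(n+'4.npz',p=p)
    u,v=proj(n,s['ee_pos']-[0,0,62.9]);print(n,u,v);u,v=int(u),int(v)
    cv2.imwrite(f'pics/{n}4.png',cv2.resize(p[max(0,v-60):v+40,u-60:u+60,::-1],None,fx=6,fy=6,interpolation=cv2.INTER_CUBIC));print(u-60,max(0,v-60))
print(s['ee_pos'])
E
```

```text
t 17.75 base [-41.5 -66.7] z 165.8 F [1.18 0.11] Fz -1.7 M [-0.     0.077] x-path -23.54 yaw 17.14
scene 272.31158014343737 223.08677233327387
212 163
top 305.12348338844305 239.49388095683233
245 179
[507.11646859 -42.50258789 165.75752547]
```

View pics/scene4.png

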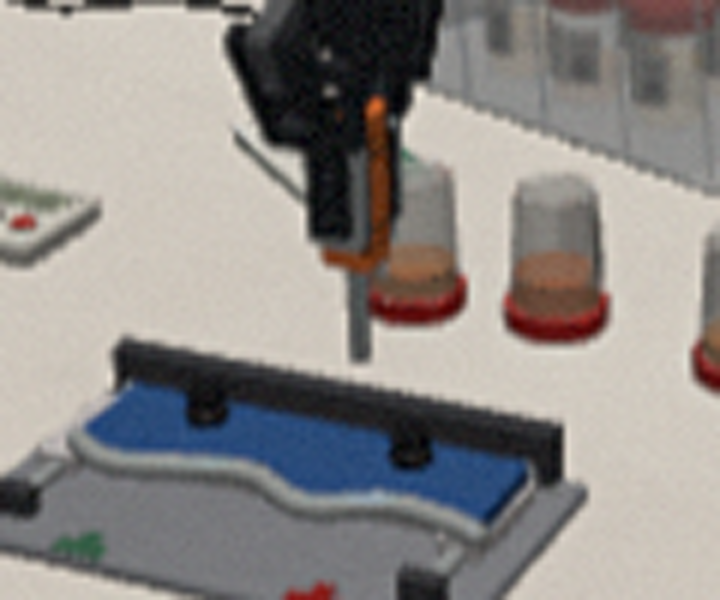

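View pics/top4.png

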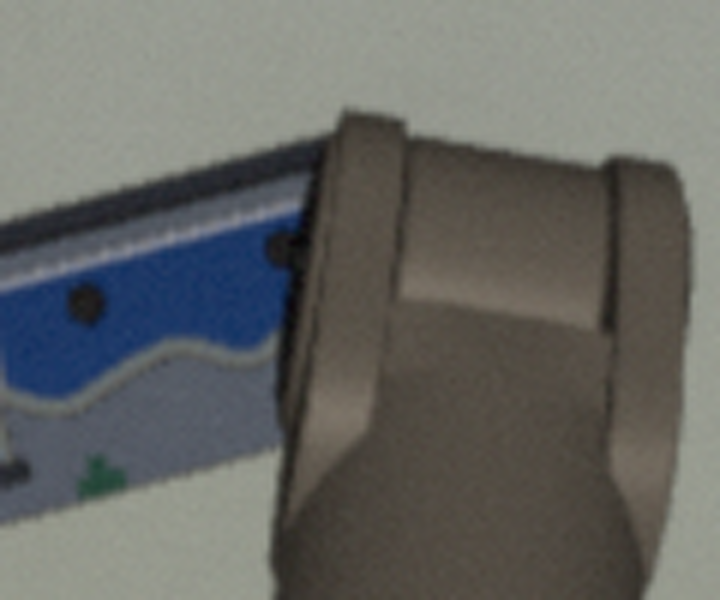

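The tip is at (272,223), as predicted, so the stylus hasn't slipped visibly. Returning to above the stand.

>>> step_arm:
  deltas:
    - [0.0444,0.0049,0,0,0,0]
    - [0.0444,0.0049,0,0,0,0]
    - [0.0444,0.0049,0,0,0,0]
    - [0.0444,0.0049,0,0,0,0]
    - [0.0444,0.0049,0,0,0,0]
    - [0.0444,0.0049,0,0,0,0]
    - [0.0444,0.0049,0,0,0,0]
    - [0.0444,0.0049,0,0,0,0]

```text
clock: 18.85
ee_pos: [437.0, 309.5, 162.2]
ee_rot: [[-0.295, 0.956, -0.001], [0.956, 0.295, -0.001], [-0.001, -0.002, -1.0]]
ft_force: [1.0, 0.0, -0.5]
grip_width: 19.6
```

>>> step_arm:
  deltas:
    - [0,0,0,0,0,9]
    - [0,0,0,0,0,8.9]
    - [0,0,0,0,0,0]
    - [0,0,0,0,0,0]

```text
clock: 19.35
ee_pos: [437.7, 308.2, 162.8]
ee_rot: [[0.011, 1.0, -0.001], [1.0, -0.011, -0.001], [-0.001, -0.001, -1.0]]
ft_force: [0.2, -0.0, -1.1]
grip_width: 19.5
```

Run:
```python
from h import *
s=ctrl.read_state();print(s['ee_pos'],s['ee_rot'],s['ft_force'])
n='scene'
p,d=ctrl.snapshot(n)
T=s['ee_pos']-[0,0,62.9]
u,v=proj(n,T);print(n,u,v,'hole',proj(n,np.array([439.1,308,46])));u,v=int(u),int(v)
cv2.imwrite('pics/scene5.png',cv2.resize(p[v-55:v+45,u-60:u+60,::-1],None,fx=6,fy=6,interpolation=cv2.INTER_CUBIC));print(u-60,v-55)
```

```text
[437.68788803 308.21371485 162.75116265] [[ 1.13977683e-02  9.99934800e-01 -6.97939753e-04]
 [ 9.99934834e-01 -1.13982151e-02 -6.39665045e-04]
 [-6.47578606e-04 -6.90603517e-04 -9.99999552e-01]] [ 0.21308869 -0.01215025 -1.12941807]
scene 150.97002208369867 193.00250588909978 hole (np.float64(154.29947590512788), np.float64(212.32348163124692))
90 138
```

View pics/scene5.png

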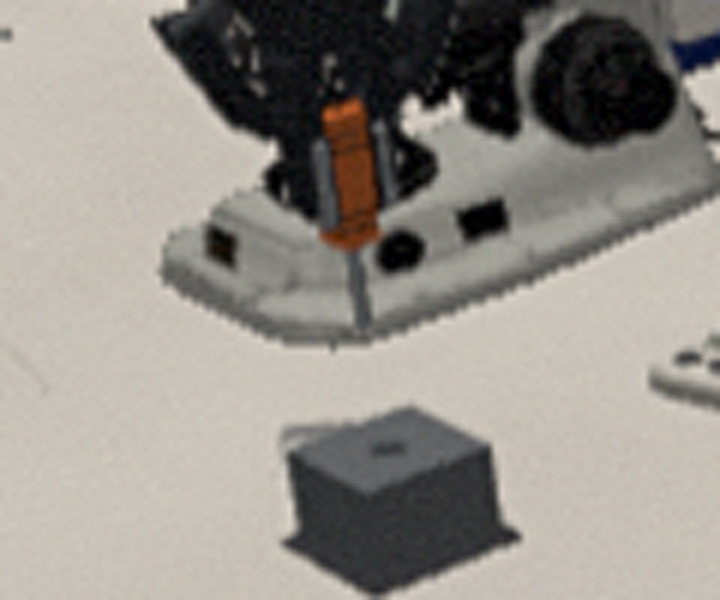

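The hole is at (388,449) in the zoom and the tip at (363,333). I'll correct by about +2 mm in x and descend to just above the mouth.

>>> step_arm:
  deltas:
    - [-0.0003,0.002,0.015,0,0,0]
    - [0,0,0.015,0,0,0]
    - [0,0,0.013,0,0,0]
    - [0,0,0,0,0,0]

```text
clock: 19.9
ee_pos: [438.9, 307.4, 118.6]
ee_rot: [[0.013, 1.0, -0.003], [1.0, -0.013, -0.002], [-0.002, -0.002, -1.0]]
ft_force: [0.2, 0.2, -1.3]
grip_width: 19.3
```

Run:
```python
from h import *
s=ctrl.read_state();print(s['ee_pos'],s['ft_force'])
n='scene'
p,d=ctrl.snapshot(n)
T=s['ee_pos']-[0,0,62.9]
u,v=proj(n,T);print(n,u,v)
cv2.imwrite('pics/scene6.png',cv2.resize(p[180:240,120:190,::-1],None,fx=10,fy=10,interpolation=cv2.INTER_CUBIC))
```

```text
[438.88852663 307.37626982 118.60380506] [ 0.18319667  0.23669079 -1.30946162]
scene 153.87544568038254 208.9595303155961
```

View pics/scene6.png

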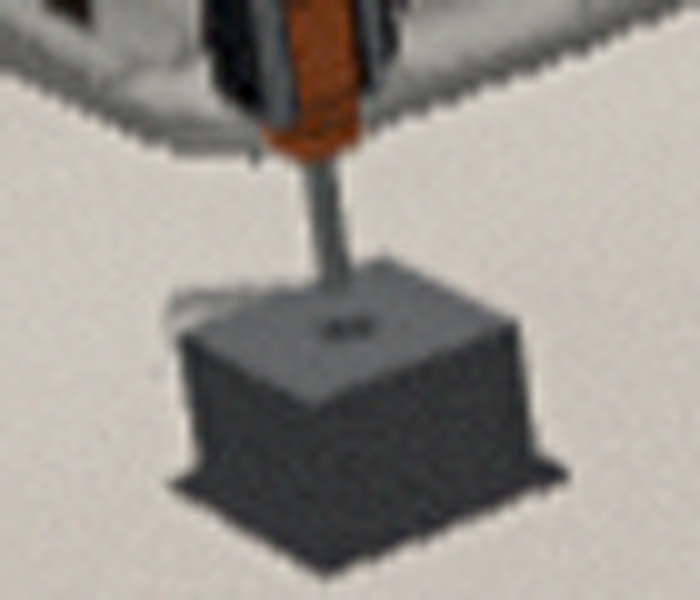

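>>> step_arm:
  deltas:
    - [-0.0008,0.0008,0.003,0,0,0]
    - [0,0,0.01,0,0,0]
    - [0,0,0.008,0,0,0]
    - [0,0,0,0,0,0]

```text
clock: 20.45
ee_pos: [440.1, 306.9, 98.4]
ee_rot: [[0.013, 1.0, -0.001], [1.0, -0.013, -0.001], [-0.001, -0.001, -1.0]]
ft_force: [-0.1, -0.8, -1.2]
grip_width: 19.3
```

Run:
```python
from h import *
s=ctrl.read_state();print(s['ee_pos'],s['ft_force'],s['moment'])
```

```text
[440.10678373 306.93271762  98.40462564] [-0.14929758 -0.84075232 -1.19891766] [-0.00883277  0.02915355 -0.01661702]
```

The tip is inside the mouth with no contact force. Continuing down.

>>> step_arm:
  deltas:
    - [0,0,0.01,0,0,0]
    - [0,0,0.01,0,0,0]
    - [0,0,0.006,0,0,0]
    - [0,0,0,0,0,0]

```text
clock: 20.95
ee_pos: [440.3, 307.1, 72.6]
ee_rot: [[0.013, 1.0, -0.001], [1.0, -0.013, -0.001], [-0.001, -0.001, -1.0]]
ft_force: [-0.2, 0.0, -1.1]
grip_width: 19.3
```

>>> step_arm:
  deltas:
    - [0,0,0.001,0,0,0]
    - [0,0,0.001,0,0,0]
    - [0,0,0,0,0,0]

```text
clock: 21.32
ee_pos: [440.8, 307.4, 71.5]
ee_rot: [[0.013, 1.0, 0.0], [1.0, -0.013, 0.0], [0.0, 0.0, -1.0]]
ft_force: [0.3, -0.2, -0.4]
grip_width: 19.8
```

Run:
```python
from h import *
s=ctrl.read_state();print(s['ee_pos'],s['ft_force'],s['moment'])
```

```text
[440.79862489 307.43616172  71.46241325] [ 0.30757217 -0.21159913 -0.40183515] [ 0.06682919  0.03833317 -0.00390374]
```

>>> step_arm:
  deltas:
    - [0,0,0.001,0,0,0]
    - [0,0,0.001,0,0,0]
    - [0,0,0,0,0,0]

```text
clock: 21.7
ee_pos: [440.7, 307.3, 69.2]
ee_rot: [[0.013, 1.0, -0.0], [1.0, -0.013, 0.0], [0.0, -0.0, -1.0]]
ft_force: [0.8, 0.7, -1.2]
grip_width: 18.9
```

Run:
```python
from h import *
s=ctrl.read_state();print(s['ee_pos'],s['ft_force'],s['moment'])
```

```text
[440.65012052 307.32904232  69.23033374] [ 0.75822343  0.71736893 -1.24858394] [-0.017807    0.01833108 -0.00615025]
```

>>> step_arm:
  deltas:
    - [0,0,0.001,0,0,0]
    - [0,0,0.0005,0,0,0]
    - [0,0,0,0,0,0]

```text
clock: 22.08
ee_pos: [440.8, 307.4, 69.0]
ee_rot: [[0.014, 1.0, -0.0], [1.0, -0.014, 0.0], [0.0, -0.0, -1.0]]
ft_force: [-2.3, -2.0, 7.9]
grip_width: 19.6
```

Run:
```python
from h import *
s=ctrl.read_state();print(s['ee_pos'],s['ft_force'],s['moment'])
p,d=ctrl.snapshot('scene')
cv2.imwrite('pics/scene7.png',cv2.resize(p[170:240,120:190,::-1],None,fx=8,fy=8,interpolation=cv2.INTER_CUBIC))
```

```text
[440.80966621 307.38033263  68.96176971] [-2.34680244 -2.01207679  7.88815204] [-0.36735415  0.58721114  0.0121066 ]
```

View pics/scene7.png

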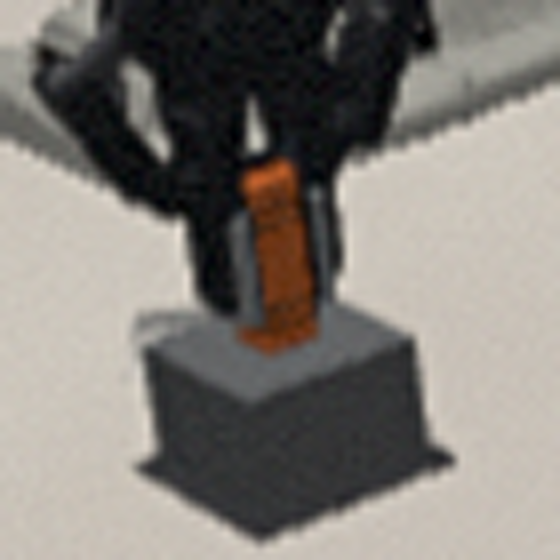

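The handle is seated on the stand at 8 N, at the same height it was picked up from. Releasing and retreating upwards.

>>> step_arm:
  deltas:
    - [0,0,0,0,0,0]
    - [0,0,0,0,0,0]
    - [0,0,0,0,0,0]
    - [0,0,0,0,0,0]
    - [0,0,0,0,0,0]
    - [0,0,0,0,0,0]
    - [0,0,0,0,0,0]
    - [0,0,0,0,0,0]
  hand: 0.0854

```text
clock: 23.12
ee_pos: [440.7, 307.4, 67.8]
ee_rot: [[0.013, 1.0, 0.0], [1.0, -0.013, 0.0], [0.0, 0.0, -1.0]]
ft_force: [-0.1, 0.5, -0.3]
grip_width: 85.7
```

>>> step_arm:
  deltas:
    - [0,0,-0.01,0,0,0]
    - [0,0,-0.02,0,0,0]
    - [0,0,-0.03,0,0,0]
    - [0,0,-0.04,0,0,0]
    - [0,0,-0.04,0,0,0]
    - [0,0,-0.03,0,0,0]
    - [0,0,0,0,0,0]
    - [0,0,0,0,0,0]

```text
clock: 24.12
ee_pos: [440.2, 307.0, 237.4]
ee_rot: [[0.013, 1.0, -0.001], [1.0, -0.013, -0.0], [-0.0, -0.001, -1.0]]
ft_force: [-1.1, 0.1, -0.7]
grip_width: 85.4
```

Run:
```python
from h import *
s=ctrl.read_state();print(s['clock'],s['ee_pos'],s['ft_force'],s['grip_width'])
p,d=ctrl.snapshot('scene');cv2.imwrite('pics/scene8f.png',p[:,:,::-1])
cv2.imwrite('pics/scene8.png',cv2.resize(p[180:240,130:185,::-1],(550,600),interpolation=cv2.INTER_CUBIC))
```

```text
24.125 [440.22748143 307.0018323  237.41890994] [-1.14715289  0.06510929 -0.69614751] 85.4499549281225
```

View pics/scene8.png

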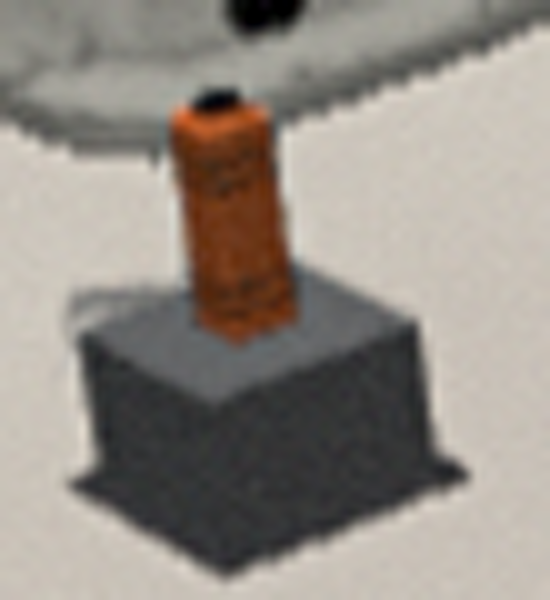

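View pics/scene8f.png

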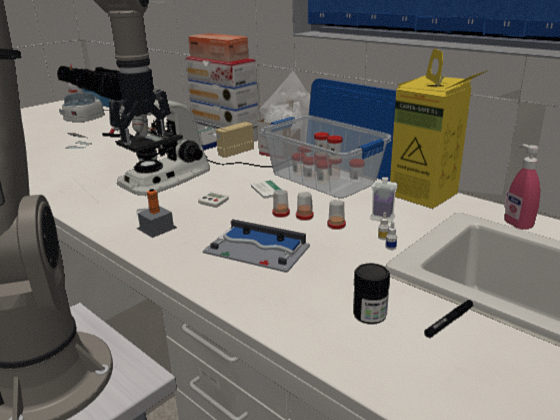

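The stylus is upright and fully home: its cap at (217,98) and handle base at (240,335) match the first picture within a pixel or so. The fixture, jar, timer and cups look unmoved, and the gripper is clear. Handing in.

```bash
python3 -c "
from station import ctrl
print(ctrl.hand_in())"
```

```text
the job is handed in; nothing more can be done
None
```

I traced the template edge in one pass with the stylus, put it back in its stand and handed the job in at about 24 s on the robot's clock. No verdict was reported.

- **Trace:** By arm position, the pin met the edge at base y = +64 mm and left it at y = -66 mm. My readings suggest an uncertainty of about 3 mm. Contact showed in every reading in between.
- **Pressure:** During the trace, the force along the base's x read about 3.2 to 5.3 N, worked out from the wrist moment. That puts the carriage about 2 to 4.3 mm back, off both stops. I read it only at the end of each move, every 0.4 to 0.6 s, so I did not see the moments in between.
- **Disagreements:** The real edge sat about 3 mm along and 1.6 mm in from the curve I measured in the images, and I corrected for that by feel. The raw force reading was noisy (about 0.5 N) and differed from the moment-based one by up to 1 N. Sideways force reached about 5 N on the steepest stretch, which suggests friction nearer 0.4 than the 0.2 given. I raised the grip to 65 N there.
- **Return:** The stylus seated with about 8 N, at the same height it was picked up from. The last picture shows it upright and fully home, matching the first picture. The jar, timer, cups and fixture look unmoved, and the open gripper is well clear above.

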